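# Snap a filter cartridge into its bench holder, nipple up

## Task

Roll the filter cartridge along the worktop until the little nipple on its neck points straight up, then pick it up and, with the nipple still up, press it down centrally into the two spring clips of the bench holder until it snaps past their lips onto the sprung seat bar. Keep pressing it down so that the seat bar stays clearly pushed in, and finish like that, still holding and pressing; do not let go. Leave the timer, the tape roll and the marker pen where they are.

Things in the scene. Friction and masses are not known exactly. Their poses are not given: they have to be found in the camera images.
- cartridge: Loose white filter cartridge, 0.15 kg, lying on the worktop. Barrel: cylinder 40 mm thick, 100 mm long along its x axis; origin at the barrel's middle, on the axis (20 mm up). A thinner grey neck (24 mm) reaches to x = -81 mm, a stub to +56 mm. It rolls without slipping and stays where it is left: fingertips pressing lightly on top and moving across travel twice as far as the axis.
- nipple (a point): Tip of the small steel nipple (11 mm thick) that sticks out sideways from the neck along the cartridge's own +z axis, at (-63, 0, 19) mm in its frame, so it never touches the worktop while the barrel rolls. At the start the cartridge is rolled about 63 degrees away from nipple-up.
- holder: Fixed bench holder: aluminium base plate 112 x 86 x 8 mm, origin at the centre of its underside, x along the cartridge's place, z up. Two clips, each a pair of upright steel spring leaves (14 mm along x, 78 mm tall, at y = +-25.5 mm), stand at x = -36 and +36 mm; the space between the clips is open for fingers. The cartridge may point either way along x.
- mouth (a point): Middle of the holder's mouth, 64 mm above the worktop, level with the smooth inward beads (8 mm thick, centred at y = +-21 mm) of the leaves, which leave a 34 mm gap and spring apart. The barrel meets them with its axis 76 mm up; about 10 to 20 N in all pushes it through; when the axis passes 64 mm the force drops suddenly.
- rest (a point): Where the barrel's middle lies once snapped in, unpressed: on the sprung seat bar, barrel axis 52 mm above the worktop.
- seat (a joint): Sprung grey seat bar under the cartridge's place, along the holder's x, 96 x 14 mm, top 32 mm above the worktop: how far it is pushed down, in m, 0 at rest to 0.008 at its stop; it starts to yield at about 2 N, then 1.5 N per mm. The cartridge's weight alone does not push it in.
- timer: Low white timer, 64 x 64 x 16 mm, loose, to be left alone; origin at the centre of its underside.
- tape_roll: Roll of tape lying flat, 69 mm in diameter, 18 mm high, loose, to be left alone; origin at the centre of its underside.
- marker: Marker pen lying on the worktop, 135 mm long, 17 mm thick, loose, to be left alone; origin at its middle, on the underside.

How it is judged (in metres and radians):
On the way, in this order (a step that is already met when the one before it is completed fails the run):
1. the cartridge lies on the worktop, rolled so that its nipple points up within about 23 degrees (angle between cartridge's own z axis and vertical below 0.4 rad and height (world z) of cartridge below 0.024 m), for 0.2 s.
2. the cartridge has snapped past the beads and lies in the holder, nipple up (z of cartridge in the frame of holder below 0.054 m and x of cartridge in the frame of holder between -0.015 and 0.015 m and y of cartridge in the frame of holder between -0.005 and 0.005 m and angle between the x axis of cartridge and the x axis of holder, either way round below 0.1 rad and angle between cartridge's own z axis and vertical below 0.4 rad), for 0.2 s.
At the end, for the whole second after the job is handed in: Cartridge in both clips, axis at most 54 mm up, within 5 mm of the holder's centre line, 0.1 rad of its direction and 15 mm of its middle, nipple up within 0.4 rad; the robot touches it with over 2 N and keeps the seat bar pushed in over 2 mm (about 5 N) (all of step 2 and value of joint seat above 0.002 m and contact force between any of the fingers, the arm and cartridge above 2 N); the arm keeps its last pose, push and grip.
It fails at once if the small white timer is moved by more than 30 mm (distance of timer from where it was at the start of the episode above 0.03 m).
It fails at once if the roll of tape is moved by more than 30 mm (distance of tape_roll from where it was at the start of the episode above 0.03 m).
It fails at once if the marker pen is moved by more than 30 mm (distance of marker from where it was at the start of the episode above 0.03 m).
It also fails if it takes over 54 s, if anything falls off the work surface, if the arm or the gripper's body presses on something with over 40 N, if the wrist force passes 120 N, or if a joint passes its speed limit or range.

## Robot

A 6-joint arm with a two-finger parallel gripper is mounted at the origin on a cart in front of the work surface, level with it; the furniture and walls round the work are solid. World frame = base frame: x ahead of the robot, y to its left, z up, the work surface at z = 0. Lengths are in mm, angles in rad, forces in N, time in s.
With the tool pointing down it reaches from about 350 to 875 mm from the base axis. Payload 4.2 kg.
Tool frame: the origin (TCP) lies between the finger pads; the fingertips stand 25 mm ahead of it and the grasp point (between the pads) lies 6 mm ahead of it; z points along the fingers, y is the line along which they close (so a half turn about z gives the same grasp; the last joint's range is limited). The gripper opens to 85 mm and grips with 20 to 120 N. Pads are 22 mm wide; open, the fingers measure 114 mm over their backs; the gripper's body (76 mm by 85 mm) begins 54 mm behind the grasp point. The pads swing forward as they close: fully open they stand 13 mm farther back than shut.
Start: joints at [-0.963, 0.385, 0.008, 0, -1.194, -0.259], TCP at [213.621, -587.338, 256.312] pointing down, gripper open.
Joint ranges: [-3.14, 3.14], [-1.21, 2.06], [-1.07, 1.41], [-3.16, 2.05], [-2.99, -0.16], [-3.1, 3.1]. Speed limits (rad/s): [2.79, 2.79, 3.14, 3.14, 3.14, 3.14].

## Interface

Orientations are given as a unit quaternion [x, y, z, w].
In Python, from bench import read_state, imaging, workorder, nets gives the robot as it stands.
- The arm moves only by the tool apply_moves, never from a script. Its argument "rows" is a list of rows, each an object with "hand": the opening, from -1 (shut) to 1 (fully open); "delta_pos": the shift along the tool's x, y, z in mm, a list of three; "yaw": the turn about the tool's z in rad. A call has 1 to 12 rows; each row is the pose to reach, as a shift and turn from the pose commanded when the call began, along the tool's axes at that moment; what a row does not reach only later rows make up. A row lasts 1/12 s, in which the tool goes at most 41.7 mm and 7.16 degrees, less where a joint would pass 70% of its speed; a pose out of reach is approached as far as the arm can. A call with a gripper value outside its range is refused whole. The fingers move at their own pace and stop on an object; the grip force is fixed at half the most. Time passes only in rows, so rows that repeat a pose let the fingers close. It gives the time, the measured TCP pose, the force, the opening and the grip force at its end, in the units of the state.
- read_state(): the state, without advancing time (a new reading comes with each control period).
- imaging.get_image(name): name is "scene" or "top" or "wrist"; returns a dict with "pixels" (420x560x3 uint8, red, green, blue), "fx", "fy", "cx", "cy" (pixels), "xyz" and "rotation" of the camera in the world. Camera axes: x right, y down, z forward; pixel columns grow to the right and rows downward; lengths in mm; the calibration is good to about 2 mm. A picture is of the moment at which its call begins. There is no depth.
- workorder.job_done(): hands the job in; it is judged then, once.
Trained networks look in the newest picture that a camera, given by its name, has taken for a name from the list of things; names that differ only in an ending like _2 or _b are one class to them, and where a whole thing is asked for, a point or a joint stands for the part that bears it (a point fixed in the world has none). Each returns a list of dicts, best first, with "score" (0 to 1); they miss things now and then, are a little off and sometimes report something else, mostly with a low value. They report only what shows in the picture. A call takes as long as a camera call.
- nets.find_in(camera, query): "location" ([row, column] in pixels, amid what is visible of it).
- nets.pinpoint(camera, query): "location" ([row, column] in pixels: a listed point, or the origin of a listed thing).
The state is a dict: "clock": time; "joints": joint angles; "joint_vel": joint speeds; "joint_efforts": joint torques, N m; "position": TCP position; "ee_rot": TCP orientation; "contact_force": force on the tool from outside, world axes, zero at the start; "wrist_torque": the same for the moment, N m; "gripper_width": finger opening in mm; "grasp_force": force on a finger pad.
Only numpy, scipy, OpenCV 4.12 (cv2) and the standard library are available. Lean on these libraries where they do the work, as an engineer would, in place of code of your own. Each camera call takes 0.05 s, during which the arm holds its last target. There are 200 camera calls.

## Working session

There is one attempt and no reset: what is moved stays moved. The work goes in short steps, Python scripts to look and compute and a tool call to move; the robot and the scene stay as the last step left them, time stands still between calls to the robot, and variables do not carry over. Pictures are saved under pics/ and viewed, at most 11 in all, crops included, and the job is handed in when it is done.

Besides the shell and the picture viewer there is one more tool, called after "Request:" by a JSON object that holds its "op" and its "data", one argument or row to a line. apply_moves: Moves the arm, as the interface text tells. Its arguments: {"type":"object","properties":{"rows":{"type":"array"}},"required":["rows"]}

```bash
mkdir -p pics; cat > h.py <<'E'
import numpy as np, cv2
from bench import read_state, imaging, workorder, nets
from scipy.spatial.transform import Rotation as R
def ray(im,loc):
    d=np.array([(loc[1]-im["cx"])/im["fx"],(loc[0]-im["cy"])/im["fy"],1.])
    d=np.array(im["rotation"])@d
    return np.array(im["xyz"]),d/np.linalg.norm(d)
def plane(im,loc,z):
    o,d=ray(im,loc); return o+d*(z-o[2])/d[2]
def tri(obs):
    A=np.zeros((3,3));b=np.zeros(3)
    for im,l in obs:
        o,d=ray(im,l);P=np.eye(3)-np.outer(d,d);A+=P;b+=P@o
    p=np.linalg.solve(A,b)
    return p,[float(np.linalg.norm((np.eye(3)-np.outer(ray(im,l)[1],ray(im,l)[1]))@(p-im["xyz"]))) for im,l in obs]
def proj(im,p):
    c=np.array(im["rotation"]).T@(np.array(p)-im["xyz"]); return [im["fy"]*c[1]/c[2]+im["cy"],im["fx"]*c[0]/c[2]+im["cx"]]
def shot(c,name=None):
    im=imaging.get_image(c)
    if name: cv2.imwrite(f"pics/{name}.png",im["pixels"][:,:,::-1])
    return im
E
cat > a.py <<'E'
from h import *
np.set_printoptions(precision=1,suppress=True)
I={c:shot(c,c+"0") for c in("scene","top","wrist")}
for c in I: print(c,np.array(I[c]["xyz"]),I[c]["fx"])
for q in("cartridge","nipple","holder","mouth","rest","timer","tape_roll","marker"):
    obs=[]
    for c in I:
        r=nets.pinpoint(c,q)[:2]
        print(q,c,[(np.round(x["location"]),round(x["score"],2)) for x in r])
        if r and r[0]["score"]>.4: obs.append((I[c],r[0]["location"]))
    if len(obs)>1: print("  ",*tri(obs))
s=read_state();print(s["position"],s["ee_rot"],s["clock"],s["gripper_width"])
print(R.from_quat(s["ee_rot"]).as_matrix())
E
python3 a.py; python3 -c "
import cv2,numpy as np
a=cv2.imread('pics/scene0.png');b=cv2.imread('pics/top0.png')
cv2.imwrite('pics/both0.png',cv2.resize(np.hstack([a,b]),(800,300)))"
```

```text
scene [129.3 664.4 560.7] 426.064875925022
top [ 450.6    7.7 1111.4] 488.3637871545537
wrist [ 152.3 -609.1  372.8] 330.14643995647896
cartridge scene [(array([186., 328.]), 0.75)]
cartridge top [(array([225., 373.]), 0.76)]
cartridge wrist []Traceback (most recent call last):
  File "a.py", line 11, in <module>
    if len(obs)>1: print("  ",*tri(obs))
                               ~~~^^^^^
  File "h.py", line 13, in tri
    o,d=ray(im,l);P=np.eye(3)-np.outer(d,d);A+=P;b+=P@o
        ~~~^^^^^^
  File "h.py", line 6, in ray
    d=np.array(im["rotation"])@d
      ~~~~~~~~~~~~~~~~~~~~~~~~^~
ValueError: matmul: Input operand 1 has a mismatch in its core dimension 0, with gufunc signature (n?,k),(k,m?)->(n?,m?) (size 3 is different from 4)
```

```bash
sed -i 's/np.array(im\["rotation"\])/R.from_quat(im["rotation"]).as_matrix()/' h.py; python3 a.py
```

```text
scene [129.3 664.4 560.7] 426.064875925022
top [ 450.6    7.7 1111.4] 488.3637871545537
wrist [ 152.4 -609.2  373.6] 330.14643995647896
cartridge scene [(array([184., 327.]), 0.82)]
cartridge top [(array([220., 372.]), 0.88)]
cartridge wrist []
   [ 496.8 -194.2   21.8] [4.380159382770296, 4.380159382770378]
nipple scene [(array([180., 353.]), 0.9)]
nipple top [(array([244., 396.]), 0.64)]
nipple wrist []
   [ 444.7 -246.4   22.5] [2.203445519446744, 2.2034455194468676]
holder scene [(array([233., 272.]), 0.63)]
holder top [(array([213., 278.]), 0.66)]
holder wrist []
   [520.8  18.4  -5.5] [1.2798879507892038, 1.2798879507891419]
mouth scene [(array([204., 275.]), 0.61)]
mouth top [(array([208., 276.]), 0.93)]
mouth wrist []
   [521.1  19.3  71.1] [5.653178683221008, 5.653178683220952]
rest scene [(array([213., 271.]), 0.89), (array([181., 353.]), 0.57)]
rest top [(array([209., 279.]), 0.89)]
rest wrist []
   [525.8  16.1  45.2] [1.290793153057952, 1.2907931530579901]
timer scene [(array([226., 335.]), 0.85)]
timer top [(array([262., 321.]), 0.8), (array([244., 397.]), 0.67)]
timer wrist []
   [410.8 -77.6  -3.4] [4.091384698060899, 4.091384698060969]
tape_roll scene [(array([290., 272.]), 0.81)]
tape_roll top [(array([253., 209.]), 0.77)]
tape_roll wrist []
   [427.8 173.6  -0.2] [0.6185074933573161, 0.618507493357305]
marker scene [(array([194., 251.]), 0.65)]
marker top [(array([156., 322.]), 0.82)]
marker wrist []
   [649.  -84.3  -0.8] [1.7318449194541101, 1.731844919453937]
[ 213.6 -587.3  256.3] [-0.2  1.  -0.  -0. ] 1.65 85.47596458359124
[[-0.9 -0.3 -0. ]
 [-0.3  0.9 -0. ]
 [ 0.  -0.  -1. ]]
```

View pics/top0.png

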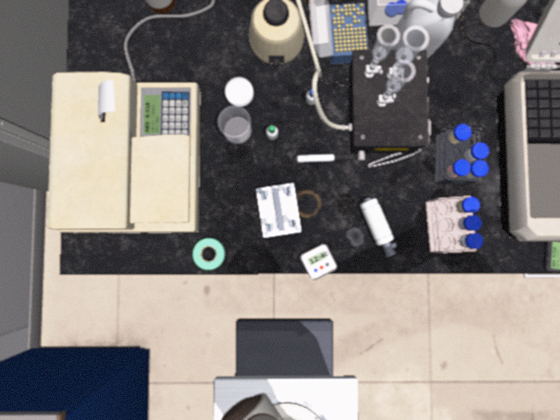

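View pics/scene0.png

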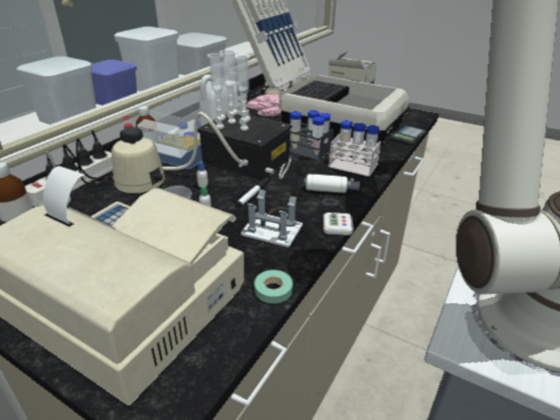

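```bash
cat >> h.py <<'E'
def go(t):
    s=read_state();M=R.from_quat(s["ee_rot"]).as_matrix()
    print("delta",np.round(M.T@(np.array(t)-s["position"]),1),"yaw(world ang of tool y)",round(float(np.arctan2(M[1,1],M[0,1])),3),"pos",np.round(s["position"],1))
E
python3 -c "
from h import *
go([500,-180,256])"
```

```text
delta [-4.084e+02  2.849e+02  3.000e-01] yaw(world ang of tool y) 1.92 pos [ 213.6 -587.3  256.3]
```

Request:
{"op": "apply_moves", "data": {
  "rows": [
    {"hand": 1, "delta_pos": [-34, 24, 0], "yaw": 0},
    {"hand": 1, "delta_pos": [-68, 47, 0], "yaw": 0},
    {"hand": 1, "delta_pos": [-102, 71, 0], "yaw": 0},
    {"hand": 1, "delta_pos": [-136, 95, 0], "yaw": 0},
    {"hand": 1, "delta_pos": [-170, 119, 0], "yaw": 0},
    {"hand": 1, "delta_pos": [-204, 142, 0], "yaw": 0},
    {"hand": 1, "delta_pos": [-238, 166, 0], "yaw": 0},
    {"hand": 1, "delta_pos": [-272, 190, 0], "yaw": 0},
    {"hand": 1, "delta_pos": [-306, 214, 0], "yaw": 0},
    {"hand": 1, "delta_pos": [-340, 237, 0], "yaw": 0},
    {"hand": 1, "delta_pos": [-374, 261, 0], "yaw": 0},
    {"hand": 1, "delta_pos": [-408, 285, 0], "yaw": 0}
  ]
}}

```text
clock: 2.65
position: [500.5, -178.1, 256.8]
ee_rot: [-0.174, 0.985, -0.0, 0.0]
contact_force: [0.8, -1.0, 0.1]
gripper_width: 85.4
grasp_force: 0.0
```

```bash
cat > b.py <<'E'
from h import *
import sys
np.set_printoptions(precision=1,suppress=True)
tag=sys.argv[1]
I={c:shot(c,c+tag) for c in("scene","top","wrist")}
for c in I:I[c]=I[c]
for q in sys.argv[2:]:
    obs=[]
    for c in I:
        r=nets.pinpoint(c,q)[:2]
        print(q,c,[(np.round(x["location"],1),round(x["score"],2)) for x in r], [plane(I[c],x["location"],float({"cartridge":20,"nipple":28,"holder":0,"mouth":64,"rest":52}[q])) for x in r])
        if r and r[0]["score"]>.4: obs.append((I[c],r[0]["location"]))
    if len(obs)>1: print("  ",*tri(obs))
s=read_state();print(s["position"],s["clock"],s["gripper_width"],s["contact_force"])
w=I["wrist"];print(w["xyz"],R.from_quat(w["rotation"]).as_matrix())
E
python3 b.py 1 cartridge nipple holder mouth rest
```

```text
cartridge scene [(array([195.6, 251.3]), 0.75), (array([228.3, 339.5]), 0.69)] [array([624.7, -52.8,  20. ]), array([389.7, -41.3,  20. ])]
cartridge top [(array([223.9, 374.9]), 0.81)] [array([ 492.5, -199.7,   20. ])]
cartridge wrist [(array([171.4, 254. ]), 0.75)] [array([ 499.7, -205.1,   20. ])]
   [ 552.8 -170.8  -18.3] [126.22931821327008, 68.91892134547898, 58.0511217348599]
nipple scene [(array([177.9, 354.6]), 0.97)] [array([ 441.3, -250.4,   28. ])]
nipple top [(array([243.5, 397.1]), 0.64)] [array([ 448.7, -246.7,   28. ])]
nipple wrist [(array([110. , 233.6]), 0.84)] [array([ 447.2, -244.5,   28. ])]
   [ 445.5 -246.3   29.1] [5.268230818851873, 3.250474641254348, 2.578967685227016]
holder scene [(array([232.4, 275.6]), 0.67)] [array([512.6,  20. ,   0. ])]
holder top [] []
holder wrist [] []
mouth scene [(array([205.7, 272.2]), 0.6)] [array([523.8,  16.2,  64. ])]
mouth top [] []
mouth wrist [(array([277.3, 446.1]), 0.89)] [array([527. ,  16.9,  64. ])]
   [525.5  16.   64.2] [1.5009128769959146, 1.5009128769957973]
rest scene [(array([210.9, 273.7]), 0.79)] [array([520. ,  16.2,  52. ])]
rest top [] []
rest wrist [(array([274. , 440.6]), 0.98)] [array([528.9,  17.9,  52. ])]
   [524.7  15.6  52.4] [4.166246021675554, 4.166246021675595]
[ 499.6 -180.2  256.3] 3.55 85.31090029547775 [ 0.5  0.8 -0.4]
[ 441.4 -198.4  373.8] [[-0.3  0.9  0.2]
 [ 0.9  0.3  0.1]
 [-0.   0.3 -1. ]]
```

View pics/wrist1.png

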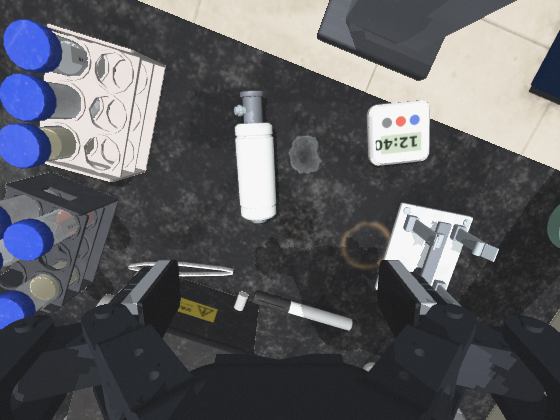

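```bash
cat > ax.py <<'E'
from h import *
def axis(im,box,z=20.,th=150):
    r0,r1,c0,c1=box
    g=(im["pixels"][r0:r1,c0:c1].min(2)>th).astype(np.uint8)
    n,l,st,_=cv2.connectedComponentsWithStats(g); k=1+np.argmax(st[1:,4]); m=(l==k)
    rs=[];P=[]
    for r in range(m.shape[0]):
        c=np.where(m[r])[0]
        if len(c)>15: rs.append(r+r0); P.append(plane(im,[r+r0,(c[0]+c[-1])/2+c0],z))
    P=np.array(P); print("rows",rs[0],rs[-1],len(rs))
    q=P[6:-6,:2]; d=np.linalg.svd(q-q.mean(0))[2][0]; d*=np.sign(d[0])
    print("ends",np.round(P[0],1),np.round(P[-1],1),"mid",np.round((P[0]+P[-1])/2,1),"axis ang",round(float(np.arctan2(d[1],d[0])),3),"length",round(float(np.linalg.norm(P[0]-P[-1])),1))
    return d
if __name__=="__main__":
    im=shot("wrist"); axis(im,(85,235,210,300))
    print([ (np.round(x["location"]),x["score"]) for x in nets.pinpoint("wrist","nipple")[:1]])
    s=read_state(); go(s["position"])
E
python3 ax.py
```

```text
rows 112 223 102
ends [ 440.9 -236.7   20. ] [ 549.3 -185.7   20. ] mid [ 495.1 -211.2   20. ] axis ang 0.391 length 119.8
[(array([115., 236.]), 0.75)]
delta [0. 0. 0.] yaw(world ang of tool y) 1.92 pos [ 499.6 -180.1  256.3]
```

Request:
{"op": "apply_moves", "data": {
  "rows": [
    {"hand": -1, "delta_pos": [5, -15, 30], "yaw": -0.04},
    {"hand": -1, "delta_pos": [10, -29, 60], "yaw": -0.04},
    {"hand": -1, "delta_pos": [10, -29, 95], "yaw": -0.04},
    {"hand": -1, "delta_pos": [10, -29, 125], "yaw": -0.04},
    {"hand": -1, "delta_pos": [10, -29, 155], "yaw": -0.04},
    {"hand": -1, "delta_pos": [10, -29, 175], "yaw": -0.04},
    {"hand": -1, "delta_pos": [10, -29, 181], "yaw": -0.04},
    {"hand": -1, "delta_pos": [10, -29, 181], "yaw": -0.04}
  ]
}}

```text
clock: 4.32
position: [499.3, -210.6, 73.7]
ee_rot: [-0.193, 0.981, 0.001, -0.002]
contact_force: [0.1, 0.6, 1.4]
gripper_width: -0.2
grasp_force: 0.0
```

```bash
python3 - <<'E'
from h import *
w=shot("wrist","wrist2")
for q in("cartridge","nipple"): print([(np.round(x["location"]),plane(w,x["location"],20.)) for x in nets.pinpoint("wrist",q)[:1]])
s=read_state();print(s["position"],s["contact_force"],s["gripper_width"])
E
```

```text
[(array([249., 287.]), array([ 500.19302872, -204.53968174,   20.        ]))]
[(array([133., 258.]), array([ 448.00976051, -242.60388637,   20.        ]))]
[ 501.4863163  -210.90236486   76.90144112] [ 0.28592739 -1.06983722  0.10499677] 0.28025304439629434
```

View pics/wrist2.png

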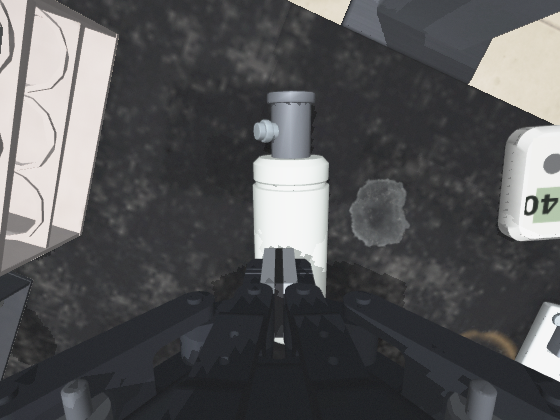

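Request:
{"op": "apply_moves", "data": {
  "rows": [
    {"hand": -1, "delta_pos": [0, 0, 4], "yaw": 0},
    {"hand": -1, "delta_pos": [0, 0, 8], "yaw": 0},
    {"hand": -1, "delta_pos": [0, 0, 9], "yaw": 0},
    {"hand": -1, "delta_pos": [0, 0, 9], "yaw": 0}
  ]
}}

```text
clock: 4.8
position: [500.0, -210.7, 66.3]
ee_rot: [-0.193, 0.981, 0.0, -0.0]
contact_force: [0.4, 0.1, -0.8]
gripper_width: -0.1
grasp_force: 0.0
```

Request:
{"op": "apply_moves", "data": {
  "rows": [
    {"hand": -1, "delta_pos": [0, 0, 1], "yaw": 0},
    {"hand": -1, "delta_pos": [0, 0, 1.5], "yaw": 0},
    {"hand": -1, "delta_pos": [0, 0, 1.5], "yaw": 0}
  ]
}}

```text
clock: 5.05
position: [500.3, -210.8, 65.0]
ee_rot: [-0.193, 0.981, -0.0, 0.0]
contact_force: [-0.1, -1.0, 1.2]
gripper_width: -0.1
grasp_force: 0.5
```

Request:
{"op": "apply_moves", "data": {
  "rows": [
    {"hand": -1, "delta_pos": [0, 0, 0.7], "yaw": 0},
    {"hand": -1, "delta_pos": [0, 0, 0.7], "yaw": 0},
    {"hand": -1, "delta_pos": [0, 0, 0.7], "yaw": 0}
  ]
}}

```text
clock: 5.3
position: [500.5, -211.1, 64.9]
ee_rot: [-0.193, 0.981, -0.0, 0.0]
contact_force: [-1.1, -0.7, 5.4]
gripper_width: 0.3
grasp_force: 2.6
```

Request:
{"op": "apply_moves", "data": {
  "rows": [
    {"hand": -1, "delta_pos": [0, 2, 0], "yaw": 0},
    {"hand": -1, "delta_pos": [0, 4, 0], "yaw": 0},
    {"hand": -1, "delta_pos": [0, 6, 0], "yaw": 0},
    {"hand": -1, "delta_pos": [0, 8, 0], "yaw": 0},
    {"hand": -1, "delta_pos": [0, 10, 0], "yaw": 0},
    {"hand": -1, "delta_pos": [0, 12, 0], "yaw": 0},
    {"hand": -1, "delta_pos": [0, 14, 0], "yaw": 0},
    {"hand": -1, "delta_pos": [0, 16, 0], "yaw": 0},
    {"hand": -1, "delta_pos": [0, 18, 0], "yaw": 0},
    {"hand": -1, "delta_pos": [0, 20, 0], "yaw": 0},
    {"hand": -1, "delta_pos": [0, 22, 0], "yaw": 0},
    {"hand": -1, "delta_pos": [0, 22, 0], "yaw": 0}
  ]
}}

```text
clock: 6.3
position: [491.9, -190.4, 64.9]
ee_rot: [-0.193, 0.981, -0.0, 0.0]
contact_force: [-3.3, -0.7, 6.1]
gripper_width: 0.1
grasp_force: 3.2
```

```bash
python3 - <<'E'
from h import *
w=shot("wrist","wrist3")
for q in("cartridge","nipple"): print([(np.round(x["location"]),plane(w,x["location"],20.)) for x in nets.pinpoint("wrist",q)[:1]])
s=read_state();print(s["position"],s["contact_force"],s["gripper_width"])
E
```

```text
[(array([254., 268.]), array([ 496.26815887, -194.65304168,   20.        ]))]
[(array([130., 247.]), array([ 441.19447591, -227.38742278,   20.        ]))]
[ 491.93778589 -190.5829537    64.94051611] [-1.74293925 -0.94556121  6.53400745] 0.15482849260086337
```

View pics/wrist3.png

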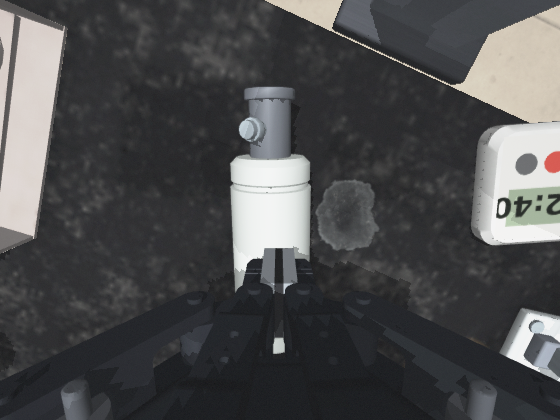

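Request:
{"op": "apply_moves", "data": {
  "rows": [
    {"hand": -1, "delta_pos": [0, 0, -8], "yaw": 0},
    {"hand": -1, "delta_pos": [0, -6, -8], "yaw": 0},
    {"hand": -1, "delta_pos": [0, -11, -8], "yaw": 0},
    {"hand": -1, "delta_pos": [0, -11, -8], "yaw": 0},
    {"hand": -1, "delta_pos": [0, -11, -4], "yaw": 0},
    {"hand": -1, "delta_pos": [0, -11, -1.5], "yaw": 0},
    {"hand": -1, "delta_pos": [0, -11, -0.5], "yaw": 0},
    {"hand": -1, "delta_pos": [0, -11, 0], "yaw": 0},
    {"hand": -1, "delta_pos": [0, -11, 0], "yaw": 0}
  ]
}}

```text
clock: 7.2
position: [495.9, -201.0, 64.8]
ee_rot: [-0.194, 0.981, -0.0, -0.0]
contact_force: [-1.8, -1.4, 7.0]
gripper_width: 0.1
grasp_force: 3.7
```

Request:
{"op": "apply_moves", "data": {
  "rows": [
    {"hand": -1, "delta_pos": [0, 2, 0], "yaw": 0},
    {"hand": -1, "delta_pos": [0, 4, 0], "yaw": 0},
    {"hand": -1, "delta_pos": [0, 6, 0], "yaw": 0},
    {"hand": -1, "delta_pos": [0, 8, 0], "yaw": 0},
    {"hand": -1, "delta_pos": [0, 10, 0], "yaw": 0},
    {"hand": -1, "delta_pos": [0, 12, 0], "yaw": 0},
    {"hand": -1, "delta_pos": [0, 14, 0], "yaw": 0},
    {"hand": -1, "delta_pos": [0, 16, 0], "yaw": 0},
    {"hand": -1, "delta_pos": [0, 18, 0], "yaw": 0},
    {"hand": -1, "delta_pos": [0, 20, 0], "yaw": 0},
    {"hand": -1, "delta_pos": [0, 22, 0], "yaw": 0},
    {"hand": -1, "delta_pos": [0, 22, 0], "yaw": 0}
  ]
}}

```text
clock: 8.2
position: [487.3, -180.3, 64.9]
ee_rot: [-0.194, 0.981, -0.0, -0.0]
contact_force: [-2.6, 0.1, 9.0]
gripper_width: -0.1
grasp_force: 4.2
```

```bash
python3 - <<'E'
from h import *
w=shot("wrist","wrist4")
for q in("cartridge","nipple"): print([(np.round(x["location"]),plane(w,x["location"],20.)) for x in nets.pinpoint("wrist",q)[:1]])
s=read_state();print(s["position"],s["contact_force"],s["gripper_width"])
E
```

```text
[(array([250., 270.]), array([ 489.37325231, -184.05790797,   20.        ]))]
[]
[ 487.41149345 -180.46422386   64.91661504] [-1.94559994 -1.11600314  8.7721948 ] 0.3880858371591289
```

View pics/wrist4.png

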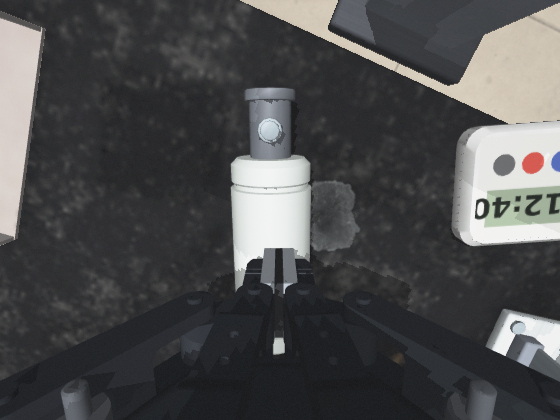

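Request:
{"op": "apply_moves", "data": {
  "rows": [
    {"hand": -1, "delta_pos": [0, 0, -15], "yaw": 0},
    {"hand": 0.5, "delta_pos": [0, -5, -30], "yaw": 0},
    {"hand": 1, "delta_pos": [0, -5, -30], "yaw": 0},
    {"hand": 1, "delta_pos": [0, -5, -30], "yaw": 0},
    {"hand": 1, "delta_pos": [0, -5, -30], "yaw": 0},
    {"hand": 1, "delta_pos": [0, -5, -30], "yaw": 0},
    {"hand": 1, "delta_pos": [0, -5, -30], "yaw": 0},
    {"hand": 1, "delta_pos": [0, -5, -30], "yaw": 0}
  ]
}}

```text
clock: 9.02
position: [489.1, -184.7, 93.4]
ee_rot: [-0.193, 0.981, 0.0, -0.001]
contact_force: [-0.1, 0.9, 0.1]
gripper_width: 83.1
grasp_force: 0.0
```

```bash
sed -i 's/(85,235,210,300)/(100,400,200,350)/' ax.py; python3 - <<'E'
from ax import *
w=shot("wrist","wrist5")
for q in("cartridge","nipple"): print([(np.round(x["location"]),plane(w,x["location"],20. if q[0]=="c" else 39.)) for x in nets.pinpoint("wrist",q)[:1]])
s=read_state();print(s["position"],s["contact_force"],s["gripper_width"])
go(s["position"])
axis(w,(140,400,200,350))
E
```

```text
[(array([235., 281.]), array([ 490.42210636, -182.44899751,   20.        ]))]
[(array([130., 285.]), array([ 431.34056101, -204.36779583,   39.        ]))]
[ 489.45178316 -184.75882341   93.80769992] [0.90074862 0.34748897 0.43129306] 85.42866216242615
delta [0. 0. 0.] yaw(world ang of tool y) 1.96 pos [ 489.5 -184.8   93.8]
rows 152 321 170
ends [ 443.8 -201.4   20. ] [ 545.2 -158.9   20. ] mid [ 494.5 -180.2   20. ] axis ang 0.394 length 109.9
```

View pics/wrist5.png

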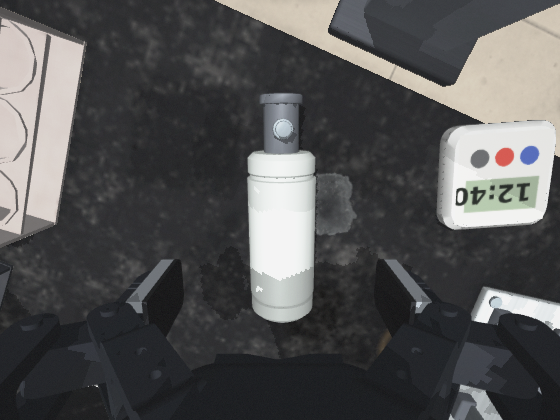

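Request:
{"op": "apply_moves", "data": {
  "rows": [
    {"hand": 1, "delta_pos": [-3, 1, 15], "yaw": 0},
    {"hand": 1, "delta_pos": [-3, 1, 30], "yaw": 0},
    {"hand": 1, "delta_pos": [-3, 1, 45], "yaw": 0},
    {"hand": 1, "delta_pos": [-3, 1, 58], "yaw": 0},
    {"hand": 1, "delta_pos": [-3, 1, 66], "yaw": 0},
    {"hand": 0.3, "delta_pos": [-3, 1, 66], "yaw": 0},
    {"hand": 0.1, "delta_pos": [-3, 1, 66], "yaw": 0},
    {"hand": 0, "delta_pos": [-3, 1, 66], "yaw": 0},
    {"hand": -0.1, "delta_pos": [-3, 1, 66], "yaw": 0},
    {"hand": -0.3, "delta_pos": [-3, 1, 66], "yaw": 0},
    {"hand": -1, "delta_pos": [-3, 1, 66], "yaw": 0},
    {"hand": -1, "delta_pos": [-3, 1, 66], "yaw": 0}
  ]
}}

```text
clock: 10.17
position: [492.6, -182.8, 29.2]
ee_rot: [-0.193, 0.981, -0.0, 0.001]
contact_force: [-1.2, 0.4, 5.2]
gripper_width: 38.6
grasp_force: 60.0
```

Request:
{"op": "apply_moves", "data": {
  "rows": [
    {"hand": -1, "delta_pos": [0, 0, 0], "yaw": 0},
    {"hand": -1, "delta_pos": [0, 0, 0], "yaw": 0},
    {"hand": -1, "delta_pos": [0, 0, 0], "yaw": 0},
    {"hand": -1, "delta_pos": [0, 0, -10], "yaw": 0},
    {"hand": -1, "delta_pos": [0, 0, -30], "yaw": 0},
    {"hand": -1, "delta_pos": [0, 0, -60], "yaw": 0},
    {"hand": -1, "delta_pos": [0, 0, -95], "yaw": 0},
    {"hand": -1, "delta_pos": [0, 0, -130], "yaw": 0},
    {"hand": -1, "delta_pos": [0, 0, -150], "yaw": 0},
    {"hand": -1, "delta_pos": [0, 0, -160], "yaw": 0},
    {"hand": -1, "delta_pos": [0, 0, -160], "yaw": 0}
  ]
}}

```text
clock: 11.08
position: [492.8, -182.8, 190.6]
ee_rot: [-0.193, 0.981, -0.001, 0.003]
contact_force: [0.2, -0.2, -1.2]
gripper_width: 38.2
grasp_force: 60.4
```

```bash
python3 b.py 6 holder mouth rest nipple cartridge
```

```text
holder scene [(array([229.9, 273.5]), 0.98)] [array([521.3,  14.5,   0. ])]
holder top [] []
holder wrist [(array([298.5, 444.1]), 0.8)] [array([528.7,  17.7,   0. ])]
   [524.6  15.    1.3] [3.5495508088337306, 3.549550808833838]
mouth scene [(array([204.6, 272. ]), 0.65)] [array([526.4,  12.7,  64. ])]
mouth top [] []
mouth wrist [(array([331.1, 480.1]), 0.71), (array([327.2, 474.6]), 0.5)] [array([523.4,  13.6,  64. ]), array([521.9,   7.3,  64. ])]
   [524.5  13.9  64.4] [1.2360544170190666, 1.2360544170192083]
rest scene [(array([212.6, 270.8]), 0.94)] [array([521.9,  24.9,  52. ])]
rest top [] []
rest wrist [(array([326.8, 474.6]), 0.56)] [array([526.1,  17.8,  52. ])]
   [526.1  20.1  48.6] [1.2410045981314575, 1.2410045981314695]
nipple scene [(array([120.3, 361.9]), 0.61), (array([229. , 274.9]), 0.38)] [array([ 568.3, -625.2,   28. ]), array([500.9,  42.7,  28. ])]
nipple top [(array([254.6, 399.4]), 0.54)] [array([ 424.2, -251.3,   28. ])]
nipple wrist [(array([121. , 278.3]), 0.67)] [array([ 430., -207.,   28.])]
   [ 428.6 -208.8  200.1] [1.942683011310905, 1.357494852396687, 2.6933174708800074]
cartridge scene [(array([125. , 332.2]), 0.84)] [array([ 642.6, -555.1,   20. ])]
cartridge top [] []
cartridge wrist [(array([276.1, 280.4]), 0.73), (array([327.8, 473.7]), 0.35)] [array([ 559.9, -151.8,   20. ]), array([539.5,  46.1,  20. ])]
   [ 485.8 -183.6  184.6] [0.46517463101524825, 0.4651746310154021]
[ 491.9 -182.8  188.2] 11.9833 38.373149318118806 [ 0.5  0.8 -1.6]
[ 430.9 -206.9  304.6] [[-0.4  0.9  0.2]
 [ 0.9  0.4  0.1]
 [ 0.   0.3 -1. ]]
```

View pics/wrist6.png

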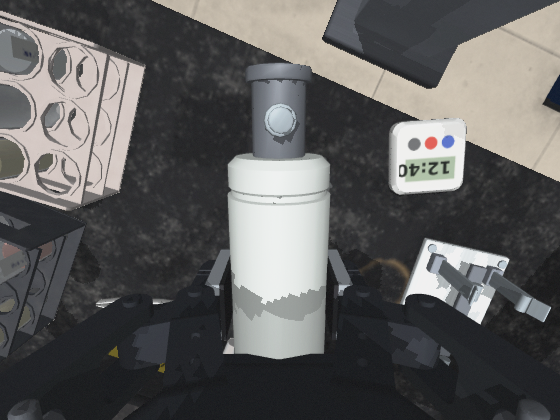

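```bash
cat > pl.py <<'E'
from h import *
I={c:imaging.get_image(c) for c in("top","wrist")}
for name,c,box in(("top0","top",(170,250,245,312)),("wrist1","wrist",None)):
    im=dict(I[c]); im["pixels"]=cv2.imread(f"pics/{name}.png")[:,:,::-1]
    if name=="wrist1": # pose of shot 1
        continue
    def rect(im,box,z=8.,s=2.,cx=522,cy=16,h=90):
        # rectified picture: row->-x, col->-y
        n=int(2*h*s); w=np.array([[cx+h,cy+h,z],[cx+h,cy-h,z],[cx-h,cy-h,z],[cx-h,cy+h,z]],float)
        src=np.float32([proj(im,p)[::-1] for p in w]); dst=np.float32([[0,0],[n,0],[n,n],[0,n]])
        return cv2.warpPerspective(im["pixels"],cv2.getPerspectiveTransform(src,dst),(n,n),flags=cv2.INTER_CUBIC)
    o=rect(im,box); g=(o.min(2)>120).astype(np.uint8); g=cv2.morphologyEx(g,cv2.MORPH_CLOSE,np.ones((25,25)))
    g=cv2.morphologyEx(g,cv2.MORPH_OPEN,np.ones((25,25)))
    k=max(cv2.findContours(g,0,2)[0],key=cv2.contourArea)
    (u,v),wh,a=cv2.minAreaRect(k); print("centre",522+90-v/2,16+90-u/2,"size",np.array(wh)/2,"ang",a)
    o=o.copy(); cv2.drawContours(o,[cv2.boxPoints(((u,v),wh,a)).astype(int)],0,(255,0,0),1)
    cv2.imwrite("pics/rect.png",cv2.resize(o,None,fx=1.5,fy=1.5)[:,:,::-1])
E
python3 pl.py
```

```text
centre 525.6355285644531 16.639312744140625 size [115.8547287   90.89766693] ang 81.32682800292969
```

View pics/rect.png

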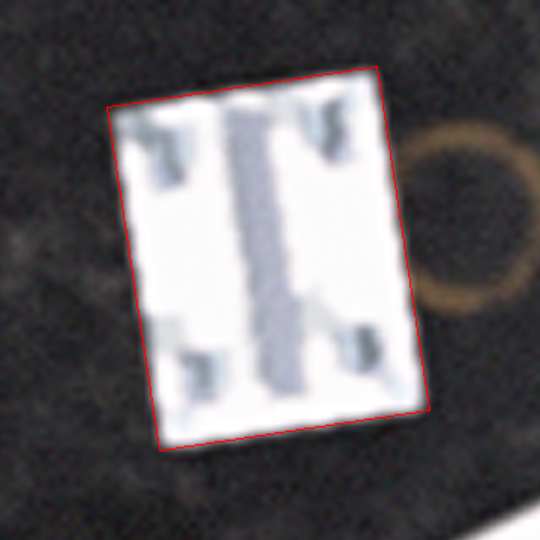

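```bash
python3 - <<'E'
from h import *
w=shot("wrist")
s=read_state();p=s["position"];a=R.from_quat(s["ee_rot"]).as_matrix();
u=-a[:2,0]; # toward stub
q=plane(w,[155,279],p[2]-8.5+20); print("edge along axis rel TCP",(q[:2]-p[:2])@u,"lateral",(q[:2]-p[:2])@a[:2,1])
print([((plane(w,x["location"],p[2]-8.5+19)[:2]-p[:2])@u) for x in nets.pinpoint("wrist","nipple")[:1]])
go([525.8,16.6,p[2]])
E
```

```text
edge along axis rel TCP -54.72930685217286 lateral 0.43305828755367415
[np.float64(-65.2921390046001)]
delta [-106.9  171.6    0. ] yaw(world ang of tool y) 1.96 pos [ 492.  -182.7  188.2]
```

Request:
{"op": "apply_moves", "data": {
  "rows": [
    {"hand": -1, "delta_pos": [-12, 19, 0], "yaw": 0.04},
    {"hand": -1, "delta_pos": [-28, 43, 0], "yaw": 0.08},
    {"hand": -1, "delta_pos": [-46, 71, 0], "yaw": 0.12},
    {"hand": -1, "delta_pos": [-64, 99, 0], "yaw": 0.16},
    {"hand": -1, "delta_pos": [-82, 127, 0], "yaw": 0.2},
    {"hand": -1, "delta_pos": [-98, 152, 0], "yaw": 0.238},
    {"hand": -1, "delta_pos": [-107, 166, 0], "yaw": 0.238},
    {"hand": -1, "delta_pos": [-110.3, 170.7, 0], "yaw": 0.238},
    {"hand": -1, "delta_pos": [-110.3, 170.7, 0], "yaw": 0.238},
    {"hand": -1, "delta_pos": [-110.3, 170.7, 0], "yaw": 0.238}
  ]
}}

```text
clock: 13.02
position: [529.0, 16.7, 188.0]
ee_rot: [-0.075, 0.997, -0.0, -0.0]
contact_force: [-0.2, -0.4, -0.7]
gripper_width: 38.0
grasp_force: 60.5
```

```bash
python3 - <<'E'
from h import *
np.set_printoptions(precision=1,suppress=True)
for c in("wrist","scene"):
    w=shot(c,c+"7")
    for q,z in(("mouth",64.),("rest",52.),("holder",0.),("nipple",199.)): print(c,q,[(np.round(x["location"]),round(x["score"],2),plane(w,x["location"],z)) for x in nets.pinpoint(c,q)[:2]])
go([529.3,17.1,188])
a=cv2.imread('pics/wrist7.png');b=cv2.imread('pics/scene7.png')[80:290,180:460]
cv2.imwrite('pics/b7.png',np.hstack([cv2.resize(a,(400,300)),cv2.resize(b,(400,300))]))
E
```

```text
wrist mouth []
wrist rest []
wrist holder []
wrist nipple [(array([121., 279.]), 0.68, array([464.4,   7.3, 199. ]))]
scene mouth [(array([207., 274.]), 0.91, array([518.5,  18.8,  64. ]))]
scene rest [(array([214., 269.]), 0.61, array([523.2,  29.7,  52. ]))]
scene holder [(array([229., 274.]), 0.88, array([522.5,  10.9,   0. ])), (array([289., 273.]), 0.38, array([427.9, 171.3,   0. ]))]
scene nipple [(array([154., 303.]), 0.8, array([460.6,   8.8, 199. ]))]
delta [-0.1  0.4  0.2] yaw(world ang of tool y) 1.721 pos [529.3  16.7 188.2]
```

View pics/b7.png

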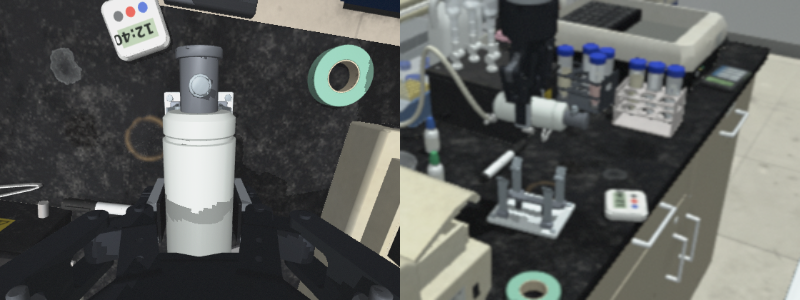

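Request:
{"op": "apply_moves", "data": {
  "rows": [
    {"hand": -1, "delta_pos": [0, 0.4, 15], "yaw": 0},
    {"hand": -1, "delta_pos": [0, 0.4, 35], "yaw": 0},
    {"hand": -1, "delta_pos": [0, 0.4, 55], "yaw": 0},
    {"hand": -1, "delta_pos": [0, 0.4, 75], "yaw": 0},
    {"hand": -1, "delta_pos": [0, 0.4, 90], "yaw": 0},
    {"hand": -1, "delta_pos": [0, 0.4, 98], "yaw": 0},
    {"hand": -1, "delta_pos": [0, 0.4, 98], "yaw": 0}
  ]
}}

```text
clock: 14.1
position: [528.2, 17.0, 88.4]
ee_rot: [-0.075, 0.997, -0.0, -0.002]
contact_force: [-0.4, -0.1, 0.1]
gripper_width: 38.3
grasp_force: 60.5
```

Request:
{"op": "apply_moves", "data": {
  "rows": [
    {"hand": -1, "delta_pos": [0, 0, 3], "yaw": 0},
    {"hand": -1, "delta_pos": [0, 0, 6], "yaw": 0},
    {"hand": -1, "delta_pos": [0, 0, 9], "yaw": 0},
    {"hand": -1, "delta_pos": [0, 0, 9], "yaw": 0}
  ]
}}

```text
clock: 14.43
position: [531.1, 17.2, 82.9]
ee_rot: [-0.076, 0.997, -0.0, 0.002]
contact_force: [1.5, -2.9, 2.5]
gripper_width: 38.6
grasp_force: 60.8
```

Request:
{"op": "apply_moves", "data": {
  "rows": [
    {"hand": -1, "delta_pos": [0, -0.5, 1], "yaw": 0},
    {"hand": -1, "delta_pos": [0, -0.5, 2], "yaw": 0},
    {"hand": -1, "delta_pos": [0, -0.5, 2], "yaw": 0},
    {"hand": -1, "delta_pos": [0, -0.5, 2], "yaw": 0}
  ]
}}

```text
clock: 14.77
position: [531.6, 17.0, 82.0]
ee_rot: [-0.076, 0.997, 0.0, 0.003]
contact_force: [-0.5, -2.4, 8.8]
gripper_width: 38.3
grasp_force: 61.6
```

Request:
{"op": "apply_moves", "data": {
  "rows": [
    {"hand": -1, "delta_pos": [0, -1, 0], "yaw": 0},
    {"hand": -1, "delta_pos": [0, -1, 1], "yaw": 0},
    {"hand": -1, "delta_pos": [0, -1, 2], "yaw": 0},
    {"hand": -1, "delta_pos": [0, -1, 3], "yaw": 0},
    {"hand": -1, "delta_pos": [0, -1, 4], "yaw": 0},
    {"hand": -1, "delta_pos": [0, -1, 4], "yaw": 0}
  ]
}}

```text
clock: 15.27
position: [532.7, 16.8, 78.7]
ee_rot: [-0.076, 0.997, 0.0, 0.004]
contact_force: [-0.7, 0.1, 12.0]
gripper_width: 38.0
grasp_force: 61.8
```

Request:
{"op": "apply_moves", "data": {
  "rows": [
    {"hand": -1, "delta_pos": [0, 0, 2], "yaw": 0},
    {"hand": -1, "delta_pos": [0, 0, 4], "yaw": 0},
    {"hand": -1, "delta_pos": [0, 0, 6], "yaw": 0},
    {"hand": -1, "delta_pos": [0, 0, 8], "yaw": 0},
    {"hand": -1, "delta_pos": [0, 0, 10], "yaw": 0},
    {"hand": -1, "delta_pos": [0, 0, 10], "yaw": 0}
  ]
}}

```text
clock: 15.77
position: [529.8, 16.3, 64.9]
ee_rot: [-0.075, 0.997, 0.0, 0.001]
contact_force: [2.0, 0.7, -4.9]
gripper_width: 38.5
grasp_force: 60.6
```

Snapped past the beads. Continue down to the seat bar.

Request:
{"op": "apply_moves", "data": {
  "rows": [
    {"hand": -1, "delta_pos": [0, 0, 1.5], "yaw": 0},
    {"hand": -1, "delta_pos": [0, 0, 3], "yaw": 0},
    {"hand": -1, "delta_pos": [0, 0, 4.5], "yaw": 0},
    {"hand": -1, "delta_pos": [0, 0, 6], "yaw": 0},
    {"hand": -1, "delta_pos": [0, 0, 6], "yaw": 0},
    {"hand": -1, "delta_pos": [0, 0, 6], "yaw": 0}
  ]
}}

```text
clock: 16.27
position: [528.9, 15.8, 59.2]
ee_rot: [-0.075, 0.997, -0.0, -0.001]
contact_force: [-2.7, 0.3, 3.5]
gripper_width: 38.2
grasp_force: 60.9
```

Request:
{"op": "apply_moves", "data": {
  "rows": [
    {"hand": -1, "delta_pos": [0, 0, 1], "yaw": 0},
    {"hand": -1, "delta_pos": [0, 0, 2], "yaw": 0},
    {"hand": -1, "delta_pos": [0, 0, 3], "yaw": 0},
    {"hand": -1, "delta_pos": [0, 0, 3], "yaw": 0},
    {"hand": -1, "delta_pos": [0, 0, 3], "yaw": 0}
  ]
}}

```text
clock: 16.68
position: [529.1, 15.8, 56.6]
ee_rot: [-0.075, 0.997, -0.0, -0.0]
contact_force: [-5.2, 1.1, 7.6]
gripper_width: 38.0
grasp_force: 61.3
```

Request:
{"op": "apply_moves", "data": {
  "rows": [
    {"hand": -1, "delta_pos": [0, 0, 1], "yaw": 0},
    {"hand": -1, "delta_pos": [0, 0, 1.5], "yaw": 0},
    {"hand": -1, "delta_pos": [0, 0, 1.5], "yaw": 0},
    {"hand": -1, "delta_pos": [0, 0, 1.5], "yaw": 0}
  ]
}}

```text
clock: 17.02
position: [529.1, 15.7, 55.4]
ee_rot: [-0.075, 0.997, -0.0, -0.0]
contact_force: [-4.9, -0.0, 9.3]
gripper_width: 38.4
grasp_force: 61.5
```

```bash
python3 - <<'E'
from h import *
w=shot("wrist","wrist8");b=shot("scene","scene8")
a=w["pixels"][:,:,::-1];b=b["pixels"][130:280,200:400,::-1]
cv2.imwrite('pics/b8.png',np.hstack([cv2.resize(a,(400,300)),cv2.resize(b,(400,300))]))
s=read_state();p=s["position"]
for q,z in(("nipple",p[2]-8.5+19),("cartridge",p[2]-8.5)): print(q,[(np.round(x["location"]),plane(w,x["location"],z)) for x in nets.pinpoint("wrist",q)[:1]])
print(p,s["contact_force"],s["wrist_torque"],s["clock"])
E
```

```text
nipple [(array([124., 280.]), array([465.43884786,   6.84687364,  65.90610147]))]
cartridge [(array([275., 278.]), array([526.00888004,  15.35935837,  46.90610147]))]
[529.11259601  15.73932458  55.40610147] [-4.84454674  1.46914875  9.46740158] [ 0.26166348  1.25944506 -0.02505913] 17.1167
```

View pics/b8.png

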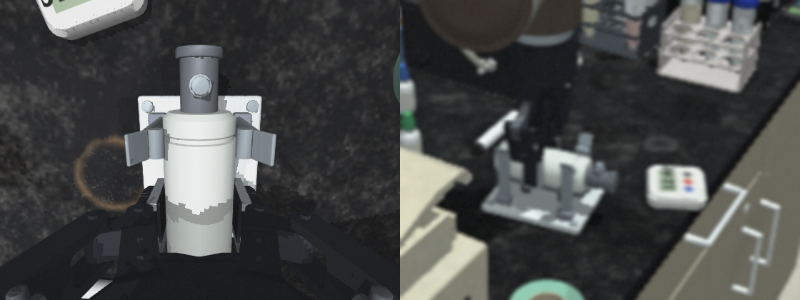

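The wrist picture shows the cartridge centred between the leaves, with the nipple up at about (85, 200) in the half-size view. The bar is pushed in about 5 mm at 9.4 N, so I'm handing it in.

```bash
python3 -c "
from bench import workorder
print(workorder.job_done())"
```

```text
the job is handed in; nothing more can be done
None
```

I rolled the cartridge nipple-up, snapped it into both clips and handed it in at about 17 s, still gripped and pressed down at about 9 N (seat bar in by roughly 5 mm, estimated from force and height); the verdict was not shown.

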